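# Clear the paint kettle off the tool chest and hold its lid half open

## Task

A paint kettle has been left standing on the tool chest. Lift it off, set it down gently and upright on the square of cardboard beside the chest with its whole foot on the card, and let go of it; then lift the chest's lid and hold it open at 45 degrees, so that I can reach the sockets inside. The lid falls shut by itself, so finish while still holding it with the gripper at that angle, propped by nothing else, and leave the tin, the tape and the scraper where they are.

Things in the scene. Friction and masses are not known exactly. Their poses are not given: they have to be found in the camera images.
- chest: Grey steel tool chest, fixed, an open box 240 (x) x 300 (y) x 110 mm high, walls 6 mm, under a lid of the same outline whose flat top is 118 mm above the bench when shut; a lip hangs down in front. Origin: centre of the underside. x points from front (handle side) to back (hinge), y along the hinge, z up. Stands left or right on the bench, yaw within 0.25 rad.
- lid (a joint): Angle of the chest's lid in rad: 0 shut, growing as the front edge rises, stop at 1.25; 45 degrees is 0.785. Hinged along the chest's back top edge, a 7 mm sheet of roughly 0.6 kg, almost no friction: from any angle it falls shut when let go.
- lid_handle (a point): Middle of the lid's bar handle: round steel bar 10 mm thick, 120 mm long, along the chest's y, on two legs, centred; axis 40 mm above the lid's face, 30 mm behind its front edge. Shut, it is 210 mm in front of the hinge and 47 mm above it. Moves with the lid; orientation is the lid's (chest axes when shut). The round bar can turn between the pads as the lid swings.
- lid_hinge (a point): Point on the hinge axis at the middle of the chest's back edge, 111 mm above the bench; the axis runs along the chest's y. A positive turn about +y opens the lid.
- kettle: Steel paint kettle, loose, roughly 0.35 kg, empty: round pot, foot 90 mm and rim 106 mm across, 85 mm high, with a stiff bow handle standing over it. Origin: centre of the underside; z up; the bow lies in its y-z plane. At the start it stands on the shut lid, behind the bar handle.
- kettle_grip (a point): Middle of the kettle's grip: a black round bar 16 mm thick and 66 mm long along the kettle's y axis at the top of the bow, 145 mm above the kettle's underside (60 mm above the rim).
- board: Square of brown card, 180 x 180 x 4 mm, fixed flat to the bench on the other side from the chest. Origin: centre of its underside, axes along its sides.
- tin: Closed steel paint tin, 80 mm across, 100 mm high, loose, bystander, near the robot's left. Origin: centre of the underside.
- tape: Yellow tape roll lying flat, 90 mm across, 25 mm high, loose, bystander, at the left of the bench. Origin: centre of the underside.
- scraper: Scraper with blue handle, about 200 mm long, lying flat, loose, bystander, near the robot's right. Origin: under its middle, x along it.
Things that resemble listed ones, but are neither listed nor needed, are in the scene too. What is shaped like the kettle but purple is not meant.

How it is judged:
By the outcome, as a careful person would: the job done as asked, in the order asked, and still so for the second after the job is handed in, while the arm keeps its last pose, push and grip.
It also fails if it takes over 54 s, if anything falls off the work surface, if the arm or the gripper's body presses on something with over 40 N, if the wrist force passes 120 N, or if a joint passes its speed limit or range.

## Robot

A 7-joint arm with a two-finger parallel gripper is mounted at the origin on the work surface. World frame = base frame: x ahead of the robot, y to its left, z up, the work surface at z = 0. Lengths are in mm, angles in rad, forces in N, time in s.
With the tool pointing down it reaches from about 400 to 850 mm from the base axis. Payload 4.5 kg.
Tool frame: the origin (TCP) lies on the centre line of the jaws, within the pads' length; the fingertips stand arm.tcp_to_tips ahead of it and the grasp point (between the pads) lies 8 mm behind it (arm.tcp_to_tips is the distance from the TCP to the fingertips, in mm); y points along the fingers, x is the direction in which the jaws open and shut, and the axes are right-handed (so a half turn about y gives the same grasp; the last joint's range is limited). The gripper opens to 85 mm and grips with 20 to 120 N. Pads are 22 mm wide; open, the fingers measure 114 mm over their backs; the gripper's body (76 mm by 85 mm) begins 54 mm behind the grasp point. The pads swing forward as they close: fully open they stand 13 mm farther back than shut.
Start: joints at [-1.192, 0.689, -0.195, 1.565, 0.157, 0.902, -0.215], TCP at [211.237, 588.245, 242.317] pointing down, gripper open.
Joint ranges: [-3.01, 3.01], [-0.46, 2.08], [-1.47, 1.51], [0.13, 2.56], [-1, 4.14], [0.04, 2.09], [-2.66, 2.66]. Speed limits (rad/s): [2.57, 2.57, 3.14, 3.14, 3.14, 3.14, 3.14].

## Interface

Orientations are given as a unit quaternion [w, x, y, z].
In Python, from rig import arm gives the robot as it stands. The module is installed in compiled form; this text tells all that it offers.
- The arm moves only by the shell command python3 -m handwheel 'ROWS'. ROWS is text: rows parted by semicolons, each of 7 numbers parted by spaces: the shift along the tool's x, y, z in m, then the turn, a rotation vector about the tool's x, y, z in degrees, then the opening, from 0 (shut) to 1 (fully open). In form: dx dy dz ax ay az hand; .... A call has 1 to 20 rows; each row shifts and turns the pose as measured when the row begins, along the tool's axes as they then stand; what a row does not reach is not made up. A row lasts 1/10 s, in which the tool goes at most 50 mm and 8.59 degrees, less where a joint would pass 70% of its speed; a pose out of reach is approached as far as the arm can. A call with a gripper value outside its range is refused whole. The fingers move at their own pace and stop on an object; the grip force is fixed at half the most. Time passes only in rows, so rows that do not move let the fingers close. It gives the time, the measured TCP pose, the force and the opening at its end, in the units of the state.
- arm.get_state(): the state, without advancing time (a new reading comes with each control period).
- arm.grab_frame(name): name is "scene" or "top" or "wrist"; returns the picture (400x640x3 uint8, blue, green, red); there is no depth.
- arm.calibration(name): a dict with "K" (3x3 intrinsics, pixels), "k1" (the pictures are not rectified: a ray, as slopes to the right and down, at radius r is drawn at 1 + k1 r^2 times it, then the intrinsics apply), "R" (3x3) and "t" (3): a world point X has camera coordinates R X + t; the wrist camera has in their place "T_tool_cam" (4x4, takes a point from camera to tool coordinates, whose origin is the TCP and whose axes are the tool frame's). Camera axes: x right, y down, z forward; pixel columns grow to the right and rows downward; lengths in mm; the calibration is good to about 2 mm. A picture is of the moment at which its call begins: read the wrist's pose just before it. calibration takes no time and is no camera call.
- arm.job_done(): hands the job in, once; it reports no verdict.
The state is a dict: "clock": time; "joints": joint angles; "qvel": joint speeds; "joint_torque": joint torques, N m; "tool_pos": TCP position; "ee_rot": TCP orientation; "contact_force": force on the tool from outside, world axes, zero at the start; "ft_torque": the same for the moment, N m; "width": finger opening in mm.
Only numpy, scipy, OpenCV 4.12 (cv2) and the standard library are available. Lean on these libraries where they do the work, as an engineer would, in place of code of your own. Each camera call takes 0.05 s, during which the arm holds its last target. There are 200 camera calls.

## Working session

There is one attempt and no reset: what is moved stays moved. The work goes in short steps, Python scripts to look and compute and a shell command to move; the robot and the scene stay as the last step left them, time stands still between calls to the robot, and variables do not carry over. Pictures are saved under pics/ and viewed, about 8 in all and at most 12, crops included, and the job is handed in when it is done.

```bash
mkdir -p pics
cat > h.py <<'E'
import numpy as np, cv2
from rig import arm
from scipy.spatial.transform import Rotation as Rn
def Rq(q): return Rn.from_quat([q[1],q[2],q[3],q[0]])
def ray(name,uv,st=None):
    c=arm.calibration(name);K=np.array(c["K"])
    d=np.array([(uv[0]-K[0,2])/K[0,0],(uv[1]-K[1,2])/K[1,1]]);s=d.copy()
    for _ in range(30): s=d/(1+c["k1"]*(s@s))
    v=np.r_[s,1]
    if name=="wrist":
        T=np.array(c["T_tool_cam"]);st=st or arm.get_state();R=Rq(st["ee_rot"]).as_matrix()
        return R@T[:3,3]+np.array(st["tool_pos"]),R@T[:3,:3]@v
    R=np.array(c["R"]);t=np.array(c["t"]); return -R.T@t,R.T@v
def atz(name,uv,z,st=None):
    o,d=ray(name,uv,st); return o+d*(z-o[2])/d[2]
def proj(name,X):
    c=arm.calibration(name);K=np.array(c["K"]);p=np.array(c["R"])@np.array(X,float)+np.array(c["t"])
    s=p[:2]/p[2];s=s*(1+c["k1"]*(s@s)); return K[:2,:2]@s+K[:2,2]
def tri(obs):
    A=np.zeros((3,3));b=np.zeros(3)
    for n,uv in obs:
        o,d=ray(n,uv);d=d/np.linalg.norm(d);P=np.eye(3)-np.outer(d,d);A+=P;b+=P@o
    X=np.linalg.solve(A,b);return X,[np.round(proj(n,X)-uv,1) for n,uv in obs]
E
python3 - <<'E'
from h import *
for n in ("top","scene"):
    cv2.imwrite(f"pics/{n}0.png",arm.grab_frame(n)); print(n,np.round(ray(n,(320,200)),2), np.round(arm.calibration(n)["K"],0).tolist())
s=arm.get_state();print(s, arm.tcp_to_tips)
print(np.round(Rq(s["ee_rot"]).as_matrix(),3))
E
```

```text
top [[ 2.81930e+02  2.57600e+01  1.46363e+03]
 [ 1.70000e-01 -0.00000e+00 -9.90000e-01]] [[458.0, 0.0, 322.0], [0.0, 458.0, 194.0], [0.0, 0.0, 1.0]]
scene [[ 1.53256e+03 -3.04880e+02  1.01732e+03]
 [-7.40000e-01  2.40000e-01 -6.30000e-01]] [[439.0, 0.0, 319.0], [0.0, 439.0, 198.0], [0.0, 0.0, 1.0]]
{'clock': 0.1, 'joints': array([-1.19219223,  0.68989758, -0.19453507,  1.5662569 ,  0.15729992,
        0.90254337, -0.21512317]), 'qvel': array([ 0.00030112, -0.00323835, -0.00162842, -0.00341594, -0.00078916,
        0.00106074,  0.00134076]), 'joint_torque': array([-3.67334898e-03, -5.40604520e+01, -1.27189334e+00, -1.58986402e+01,
        9.27773392e-03,  4.35681155e-03, -9.19982341e-06]), 'tool_pos': array([211.0958545 , 587.6483611 , 241.56171544]), 'ee_rot': array([-0.57796559,  0.57873165,  0.40636324, -0.40730132]), 'contact_force': array([ 0.73995648, -0.12486925, -0.7666089 ]), 'ft_torque': array([0.01247451, 0.05399621, 0.00595532]), 'width': 85.34423681441909} 11.0
[[ 0.338 -0.    -0.941]
 [ 0.941 -0.002  0.338]
 [-0.002 -1.    -0.   ]]
```

View pics/top0.png

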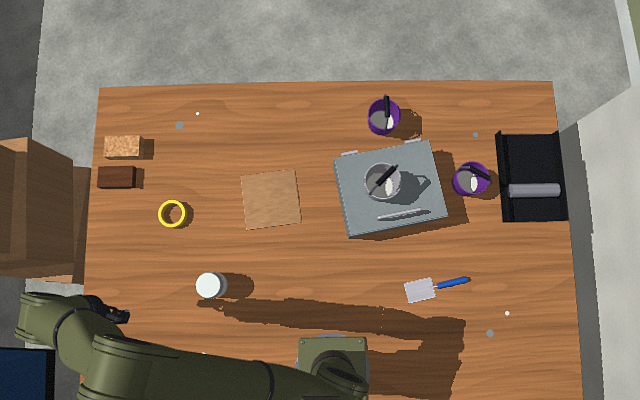

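View pics/scene0.png

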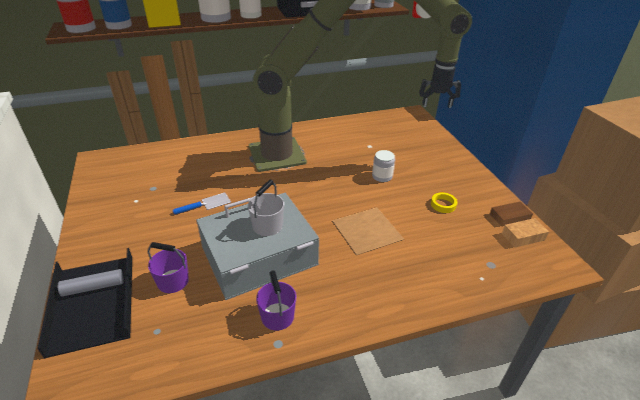

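The top view shows the grey kettle on the chest lid at (383,181). Two purple lookalikes stand on the bench, at (384,116) and (471,179). The grey one on the lid, behind the bar handle at (402,214), fits. The card is at (271,199), the tin at (210,285), the tape at (172,214) and the scraper at (437,288). I'll confirm in enlarged crops.

Run:
```python
import cv2,numpy as np
a=cv2.imread("pics/top0.png")[130:250,230:460];b=cv2.imread("pics/scene0.png")[170:295,190:410]
cv2.imwrite("pics/c1.png",np.vstack([cv2.resize(a,(690,360),interpolation=cv2.INTER_CUBIC)]))
cv2.imwrite("pics/c2.png",cv2.resize(b,(770,437),interpolation=cv2.INTER_CUBIC))
```

```text
(no output)
```

View pics/c1.png

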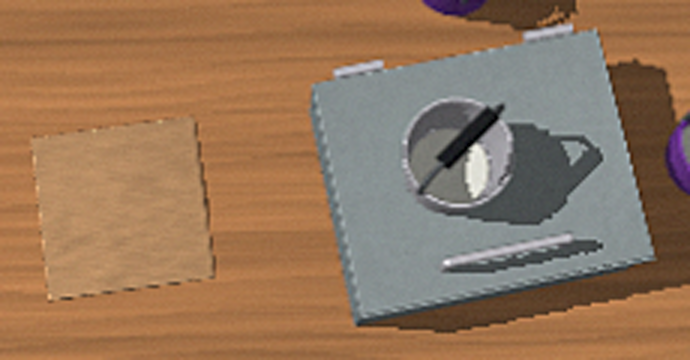

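View pics/c2.png

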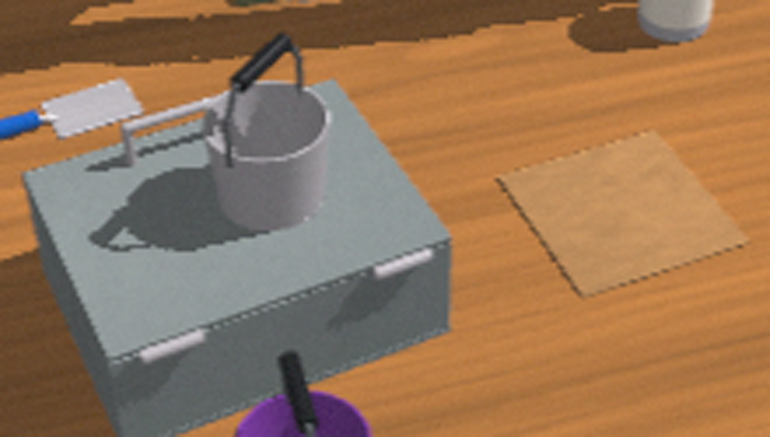

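Run:
```python
from h import *
f=lambda p:((p[0]+.5)/3-.5+230,(p[1]+.5)/3-.5+130)
g=lambda p:((p[0]+.5)/3.5-.5+190,(p[1]+.5)/3.5-.5+170)
T=lambda p,z:np.round(atz("top",f(p),z),1)
S=lambda p,z:np.round(atz("scene",g(p),z),1)
print("lid top",*[T(p,118) for p in [(313,86),(598,30),(654,260),(358,320)]])
print("lid scene BR,BL,FL,FR",*[S(p,118) for p in [(112,358),(449,240),(335,82),(25,177)]])
print("handle",T((445,266),158),T((572,238),158),S((128,127),158),S((217,102),158))
print("grip T",T((443,161),263),T((500,110),263),"S",S((238,82),263),S((286,42),263))
print("rim",T((458,153),203),S((269,120),203))
print("tri grip",tri([("top",f((471.5,135.5))),("scene",g((262,62)))]))
print("card T",*[T(p,4) for p in [(33,138),(193,117),(214,276),(50,299)]])
print("card S",*[S(p,4) for p in [(745,241),(583,296),(498,181),(653,131)]])
```

```text
lid top [642.1 -19.8 118. ] [ 697.2 -314.2  118. ] [ 458.1 -355.8  118. ] [404.4 -58.6 118. ]
lid scene BR,BL,FL,FR [ 699.3 -306.9  118. ] [648.6 -20.  118. ] [413.9 -60.2 118. ] [ 468.5 -351.9  118. ]
handle [ 451.  -141.2  158. ] [ 475.9 -265.5  158. ] [ 474.8 -258.6  158. ] [ 462.3 -178.3  158. ]
grip T [ 532.1 -129.7  263. ] [ 578.2 -183.3  263. ] S [ 572.8 -173.3  263. ] [ 531.6 -125.4  263. ]
rim [ 552.  -151.9  203. ] [ 553.8 -148.   203. ]
tri grip (array([ 555.04035277, -153.08166861,  265.69802192]), [array([-1.1, -0.2]), array([-1., -0.])])
card T [619.5 283.6   4. ] [639.8 108.3   4. ] [464.6  87.    4. ] [442.6 262.7   4. ]
card S [617.3 284.6   4. ] [640.7 111.4   4. ] [470.7  87.1   4. ] [442.8 264.6   4. ]
```

The kettle's grip is at about (555,-153,263) with its bow at -0.86 rad. The chest is centred at (553,-186) with yaw 0.177, which puts the handle at (464,-202,158) and the hinge at (671,-165,111). The card is centred at (542,186). Moving over towards the card first.

```bash
python3 -m handwheel '0 -0.02 0 0 0 0 1;-0.021 -0.006 -0.034 0 0 0 1;-0.021 -0.006 -0.034 0 0 0 1;-0.021 -0.006 -0.034 0 0 0 1;-0.021 -0.006 -0.034 0 0 0 1;-0.021 -0.006 -0.034 0 0 0 1;-0.021 -0.006 -0.034 0 0 0 1;-0.021 -0.006 -0.034 0 0 0 1;-0.021 -0.006 -0.034 0 0 0 1;-0.021 -0.006 -0.034 0 0 0 1;-0.021 -0.006 -0.034 0 0 0 1;-0.021 -0.006 -0.034 0 0 0 1;-0.021 -0.006 -0.034 0 0 0 1;-0.021 -0.006 -0.034 0 0 0 1;-0.021 -0.006 -0.034 0 0 0 1;0 0 0 0 0 0 1'
cat >> h.py <<'E'
def go(X,ang=None,lab=""):
    """error to world target X in tool axes (mm), and turn (deg, tool rotvec) to point down with jaw at ang deg"""
    s=arm.get_state();R=Rq(s["ee_rot"]);d=R.inv().apply(np.array(X)-s["tool_pos"])
    print(lab,"t",round(s["clock"],2),"pos",np.round(s["tool_pos"],1),"shift",np.round(d,1),"F",np.round(s["contact_force"],1),"w",round(s["width"],1))
    if ang is not None:
        a=np.radians(ang);x=np.array([np.cos(a),np.sin(a),0]);y=np.array([0,0,-1.]);W=Rn.from_matrix(np.c_[x,y,np.cross(x,y)])
        print("turn",np.round((R.inv()*W).as_rotvec(degrees=True),1),"shift in final axes",np.round(W.inv().apply(np.array(X)-s["tool_pos"]),1))
E
python3 -c "
from h import *
go([555,-153,335],40.7)"
```

```text
clock: 1.7
tool_pos: [571.0, 131.2, 342.0]
ee_rot: [-0.576, 0.579, 0.402, -0.414]
contact_force: [0.2, 0.2, 0.4]
width: 85.3
 t 1.7 pos [571.  131.2 342. ] shift [-273.1   10.8  -79.8] F [0.2 0.2 0.4] w 85.3
turn [-0.1 29.8 -1. ] shift in final axes [-197.5    7.  -205. ]
```

```bash
python3 -m handwheel '0 0 0 0 7.5 -0.3 1;0 0 0 0 7.5 -0.3 1;0 0 0 0 7.5 -0.3 1;0 0 0 0 7.5 -0.3 1;0 0 0 0 0 0 1;-0.024 0 -0.025 0 0 0 1;-0.024 0 -0.025 0 0 0 1;-0.024 0 -0.025 0 0 0 1;-0.024 0 -0.025 0 0 0 1;-0.024 0 -0.025 0 0 0 1;-0.024 0 -0.025 0 0 0 1;-0.024 0 -0.025 0 0 0 1;-0.024 0 -0.025 0 0 0 1;0 0 0 0 0 0 1;0 0 0 0 0 0 1'
python3 -c "
from h import *
go([555,-153,335],40.7)
"
```

```text
clock: 3.2
tool_pos: [548.7, -151.5, 333.9]
ee_rot: [0.665, -0.657, -0.248, 0.254]
contact_force: [0.3, 0.4, -0.9]
width: 85.4
 t 3.2 pos [ 548.7 -151.5  333.9] shift [ 3.7 -1.2 -5.3] F [ 0.3  0.4 -0.9] w 85.4
turn [-0.7  0.9 -0.3] shift in final axes [ 3.8 -1.1 -5.2]
```

```bash
python3 -m handwheel '0.004 0 -0.005 -0.7 0.9 -0.3 1;0 0 0 0 0 0 1'
python3 - <<'E'
from h import *
go([555,-153,255],40.7)
im=arm.grab_frame("wrist");cv2.imwrite("pics/w1.png",im)
E
```

```text
clock: 3.4
tool_pos: [555.6, -150.7, 333.5]
ee_rot: [0.663, -0.662, -0.248, 0.247]
contact_force: [-0.2, -0.0, -0.1]
width: 85.5
 t 3.4 pos [ 555.6 -150.7  333.5] shift [-2.1 78.5 -1.4] F [-0.2 -0.  -0.1] w 85.5
turn [-0.   0.2  0.1] shift in final axes [-2.  78.5 -1.3]
```

View pics/w1.png

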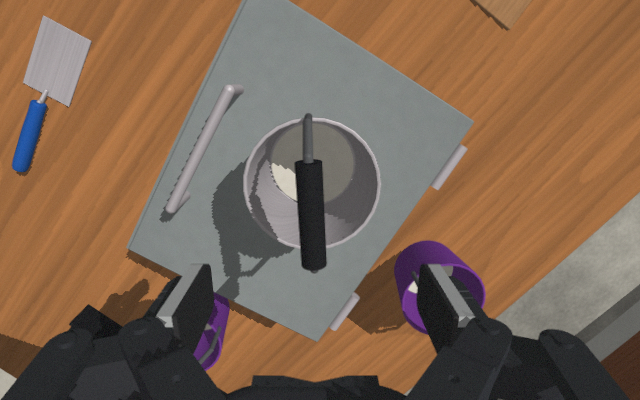

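The grey kettle's grip lies between the jaws' planes, from (308,160) to (314,268). The lid handle runs (232,88)–(173,209), and both purple pots are off the chest.

Run:
```python
from h import *
a,b=[atz("wrist",p,263) for p in ((308,160),(314,268))];print(a,b,(a+b)/2,np.degrees(np.arctan2(*(b-a)[1::-1])))
print("rim",atz("wrist",(312,183),203))
h=[atz("wrist",p,158) for p in ((232,88),(173,209))];print(h,(h[0]+h[1])/2)
print("lid BR..",[atz("wrist",p,118) for p in ((317,341),(128,248),(473,122))])
go(np.r_[((a+b)/2)[:2],255],np.degrees(np.arctan2(*(b-a)[1::-1]))-90)
```

```text
[ 528.17871527 -126.54636284  263.        ] [ 576.62491457 -177.16634734  263.        ] [ 552.40181492 -151.85635509  263.        ] -46.25702564662107
rim [ 549.63681044 -148.44853392  203.        ]
[array([ 454.21898916, -139.76100935,  158.        ]), array([ 477.14207191, -260.79482496,  158.        ])] [ 465.68053054 -200.27791715  158.        ]
lid BR.. [array([ 696.29826491, -310.0583734 ,  118.        ]), array([ 461.4006587 , -353.36944663,  118.        ]), array([642.35571862, -18.2513585 , 118.        ])]
 t 3.45 pos [ 555.3 -150.6  333.5] shift [-3.1 78.5  0.9] F [-0.3  0.2 -0.6] w 85.1
turn [-1.000e-01  1.772e+02 -1.000e-01] shift in final axes [ 2.9 78.5 -1.1]
```

```bash
python3 -m handwheel '-0.003 0.01 0.001 0 -2.5 0 1;0 0.017 0 0 0 0 1;0 0.017 0 0 0 0 1;0 0.017 0 0 0 0 1;0 0.012 0 0 0 0 1;0 0.005 0 0 0 0 1;0 0 0 0 0 0 1'
python3 -c "
from h import *
go([553,-151.5,255],43.5)"
```

```text
clock: 4.15
tool_pos: [555.0, -142.9, 254.0]
ee_rot: [0.655, -0.653, -0.27, 0.266]
contact_force: [-0.5, 0.3, -0.1]
width: 85.5
 t 4.15 pos [ 555.  -142.9  254. ] shift [-7.5 -1.1 -4.7] F [-0.5  0.3 -0.1] w 85.5
turn [-0.1  1.1  0.3] shift in final axes [-7.4 -1.  -4.9]
```

```bash
python3 -m handwheel '-0.007 -0.001 -0.005 0 1 0.3 1;0 0 0 0 0 0 1'
python3 -c "
from h import *
go([553,-151.5,255],43.5)"; python3 -m handwheel '0 0 0 0 0 0 0;0 0 0 0 0 0 0;0 0 0 0 0 0 0;0 0 0 0 0 0 0;0 0 0 0 0 0 0;0 0 0 0 0 0 0'
```

```text
clock: 4.35
tool_pos: [554.2, -151.4, 256.1]
ee_rot: [-0.657, 0.657, 0.263, -0.262]
contact_force: [1.4, -0.4, 0.6]
width: 85.7
 t 4.35 pos [ 554.2 -151.4  256.1] shift [-0.9  1.1  0.8] F [ 1.4 -0.4  0.6] w 85.7
turn [0.  0.1 0. ] shift in final axes [-0.9  1.1  0.8]
clock: 4.95
tool_pos: [554.9, -152.2, 258.0]
ee_rot: [-0.656, 0.658, 0.263, -0.261]
contact_force: [-0.4, -1.2, -0.0]
width: 13.9
```

```bash
python3 -m handwheel '0 -0.005 0 0 0 0 0;0 -0.01 0 0 0 0 0;0 -0.01 0 0 0 0 0;0 -0.01 0 0 0 0 0;0 0 0 0 0 0 0;0 0 0 0 0 0 0'
python3 - <<'E'
from h import *
go([541,188,340],43.5)
cv2.imwrite("pics/w2.png",cv2.resize(np.hstack([arm.grab_frame("wrist"),arm.grab_frame("scene")[100:300,150:470].repeat(2,0).repeat(2,1)]),(800,250),interpolation=cv2.INTER_AREA))
E
```

```text
clock: 5.55
tool_pos: [554.0, -151.7, 295.4]
ee_rot: [-0.656, 0.657, 0.263, -0.262]
contact_force: [-0.3, -0.1, -2.6]
width: 13.7
 t 5.55 pos [ 554.  -151.7  295.4] shift [224.6 -44.6 255.1] F [-0.3 -0.1 -2.6] w 13.7
turn [0.1 0.  0.1] shift in final axes [224.4 -44.6 255.3]
```

View pics/w2.png

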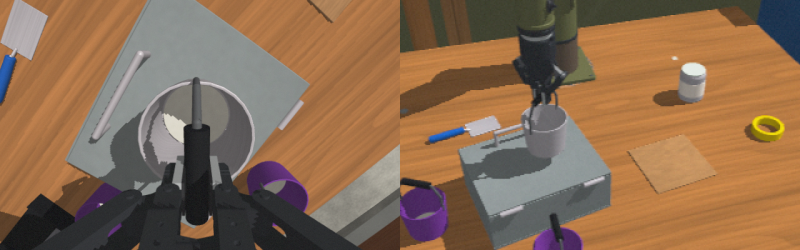

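The grey kettle hangs level, clear of the lid. The wrist force shows about 3 N of load. Carrying it to the card.

```bash
python3 -m handwheel '0.004 -0.004 0.005 0 0 0 0;0.010 -0.004 0.012 0 0 0 0;0.016 -0.002 0.018 0 0 0 0;0.016 0 0.018 0 0 0 0;0.016 0 0.018 0 0 0 0;0.016 0 0.018 0 0 0 0;0.016 0 0.018 0 0 0 0;0.016 0 0.018 0 0 0 0;0.016 0 0.018 0 0 0 0;0.016 0 0.018 0 0 0 0;0.016 0 0.018 0 0 0 0;0.016 0 0.018 0 0 0 0;0.016 0 0.018 0 0 0 0;0.016 0 0.018 0 0 0 0;0.010 0 0.012 0 0 0 0;0.004 0 0.005 0 0 0 0;0 0 0 0 0 0 0'
python3 -c "
from h import *
go([543,185,144],43.5)"
```

```text
clock: 7.35
tool_pos: [528.3, 218.8, 308.1]
ee_rot: [0.659, -0.649, -0.268, 0.269]
contact_force: [0.5, 0.7, -2.1]
width: 13.8
 t 7.35 pos [528.3 218.8 308.1] shift [-13.9 163.6 -36.5] F [ 0.5  0.7 -2.1] w 13.8
turn [-0.8  1.2  0.2] shift in final axes [-12.6 164.1 -34.7]
```

```bash
python3 -m handwheel '-0.006 0.005 -0.016 -0.4 0.6 0.1 0;-0.005 0.015 -0.015 -0.4 0.5 0.1 0;0 0.02 0 0 0 0 0;0 0.02 0 0 0 0 0;0 0.02 0 0 0 0 0;0 0.015 0 0 0 0 0;0 0.01 0 0 0 0 0;0 0 0 0 0 0 0;0 0 0 0 0 0 0'
python3 - <<'E'
from h import *
go([543,185,144],43.5)
cv2.imwrite("pics/p1.png",np.hstack([cv2.resize(arm.grab_frame("top")[150:250,220:320],(400,400)),cv2.resize(arm.grab_frame("scene")[170:270,310:410],(400,400))]))
E
```

```text
clock: 8.25
tool_pos: [547.6, 166.1, 198.8]
ee_rot: [-0.654, 0.665, 0.254, -0.255]
contact_force: [0.4, 0.2, -2.4]
width: 13.8
 t 8.25 pos [547.6 166.1 198.8] shift [ 9.6 54.4 17.9] F [ 0.4  0.2 -2.4] w 13.8
turn [ 0.9 -1.3 -0.4] shift in final axes [ 9.6 54.8 16.9]
```

View pics/p1.png

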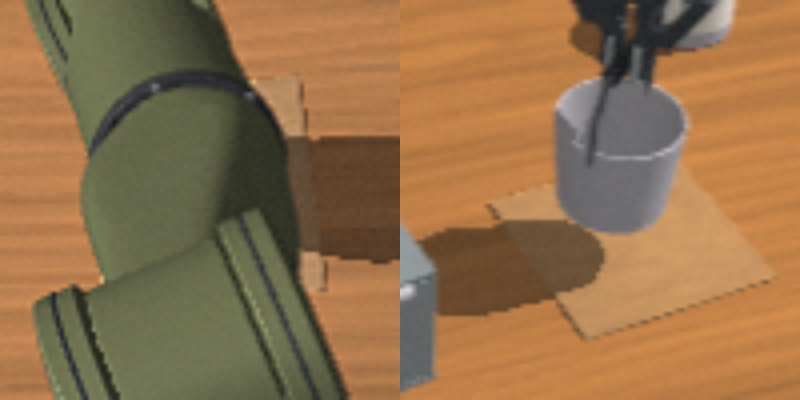

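The kettle hangs upright above the card, in the scene crop at (620,155). The arm hides the card in the top view.

```bash
python3 -m handwheel '0.004 0.005 0.008 0.4 -0.6 -0.2 0;0.003 0.01 0.006 0.4 -0.5 -0.2 0;0 0.01 0 0 0 0 0;0 0.005 0 0 0 0 0;0 0 0 0 0 0 0;0 0 0 0 0 0 0'
python3 -c "
from h import *
go([543,185,144],43.5)"
```

```text
clock: 8.95
tool_pos: [543.7, 184.8, 167.6]
ee_rot: [0.657, -0.656, -0.264, 0.261]
contact_force: [-0.4, -0.7, -3.1]
width: 14.0
 t 8.95 pos [543.7 184.8 167.6] shift [-0.5 23.6  0.6] F [-0.4 -0.7 -3.1] w 14.0
turn [-0.   0.1  0.3] shift in final axes [-0.3 23.6  0.6]
```

```bash
python3 -m handwheel '0 0.005 0 0 0 0.2 0;0 0.005 0 0 0 0 0;0 0.004 0 0 0 0 0;0 0.002 0 0 0 0 0;0 0.002 0 0 0 0 0;0 0 0 0 0 0 0;0 0 0 0 0 0 0'
python3 -c "
from h import *
go([543,185,144],43.5)"
```

```text
clock: 9.65
tool_pos: [544.4, 184.4, 148.4]
ee_rot: [-0.657, 0.657, 0.263, -0.262]
contact_force: [-0.2, 0.9, -2.6]
width: 13.8
 t 9.65 pos [544.4 184.4 148.4] shift [-0.6  4.4  1.4] F [-0.2  0.9 -2.6] w 13.8
turn [0.  0.  0.1] shift in final axes [-0.6  4.4  1.4]
```

Now single-millimetre lowering.

```bash
python3 -m handwheel '0 0.0015 0 0 0 0 0;0 0.001 0 0 0 0 0;0 0 0 0 0 0 0'; python3 -m handwheel '0 0.0015 0 0 0 0 0;0 0.001 0 0 0 0 0'; python3 -m handwheel '0 0.001 0 0 0 0 0;0 0.001 0 0 0 0 0'
```

```text
clock: 9.95
tool_pos: [544.6, 184.5, 146.1]
ee_rot: [-0.657, 0.657, 0.263, -0.261]
contact_force: [-0.6, 0.5, -2.0]
width: 13.9
clock: 10.15
tool_pos: [544.8, 184.4, 144.0]
ee_rot: [-0.657, 0.657, 0.263, -0.261]
contact_force: [-2.7, -1.2, 8.1]
width: 14.0
clock: 10.35
tool_pos: [544.8, 184.2, 144.0]
ee_rot: [-0.657, 0.657, 0.263, -0.261]
contact_force: [-2.0, -1.0, 6.3]
width: 14.0
```

The kettle is down at z 144, as predicted. Opening and withdrawing upward.

```bash
python3 -m handwheel '0 -0.0005 0 0 0 0 0;0 0 0 0 0 0 0.4;0 0 0 0 0 0 1;0 0 0 0 0 0 1;0 0 0 0 0 0 1;0 0 0 0 0 0 1;0 0 0 0 0 0 1'; python3 -m handwheel '0 -0.005 0 0 0 0 1;0 -0.015 0 0 0 0 1;0 -0.02 0 0 0 0 1;0 -0.02 0 0 0 0 1;0 -0.02 0 0 0 0 1;0 -0.02 0 0 0 0 1;0 0 0 0 0 0 1;0 0 0 0 0 0 1'
python3 - <<'E'
from h import *
go([464.5,-201.5,250],10)
E
```

```text
clock: 11.05
tool_pos: [546.3, 184.9, 145.5]
ee_rot: [-0.657, 0.657, 0.265, -0.259]
contact_force: [-1.2, 0.3, 0.3]
width: 85.0
clock: 11.85
tool_pos: [545.0, 184.5, 250.4]
ee_rot: [-0.657, 0.657, 0.264, -0.26]
contact_force: [-0.2, 0.4, -0.3]
width: 85.5
 t 11.85 pos [545.  184.5 250.4] shift [-324.1   -0.9 -224.5] F [-0.2  0.4 -0.3] w 85.5
turn [ 0.1 33.5  0.4] shift in final axes [-146.3    0.4 -366.1]
```

```bash
python3 -m handwheel '0 0 0 0 8.3 0 1;0 0 0 0 8.3 0 1;0 0 0 0 8.3 0 1;0 0 0 0 8.3 0.4 1;0 0 0 0 0 0 1;-0.0096 0 -0.024 0 0 0 1;-0.0096 0 -0.024 0 0 0 1;-0.0096 0 -0.024 0 0 0 1;-0.0096 0 -0.024 0 0 0 1;-0.0096 0 -0.024 0 0 0 1;-0.0096 0 -0.024 0 0 0 1;-0.0096 0 -0.024 0 0 0 1;-0.0096 0 -0.024 0 0 0 1;-0.0096 0 -0.024 0 0 0 1;-0.0096 0 -0.024 0 0 0 1;-0.0096 0 -0.024 0 0 0 1;-0.0096 0 -0.024 0 0 0 1;-0.0096 0 -0.024 0 0 0 1;0 0 0 0 0 0 1;0 0 0 0 0 0 1'
python3 -c "
from h import *
go([464.5,-201.5,230],10)
im=np.hstack([arm.grab_frame('wrist'),cv2.resize(arm.grab_frame('top')[140:250,220:396],(640,400))])
cv2.imwrite('pics/w3.png',cv2.resize(im,(800,250),interpolation=cv2.INTER_AREA))"
```

```text
clock: 13.85
tool_pos: [468.9, -157.7, 237.5]
ee_rot: [-0.702, 0.703, 0.07, -0.087]
contact_force: [0.1, 0.8, 0.6]
width: 85.5
 t 13.85 pos [ 468.9 -157.7  237.5] shift [-13.8   7.8 -41.8] F [0.1 0.8 0.6] w 85.5
turn [-0.1  2.8 -1.4] shift in final axes [-12.    7.5 -42.4]
```

View pics/w3.png

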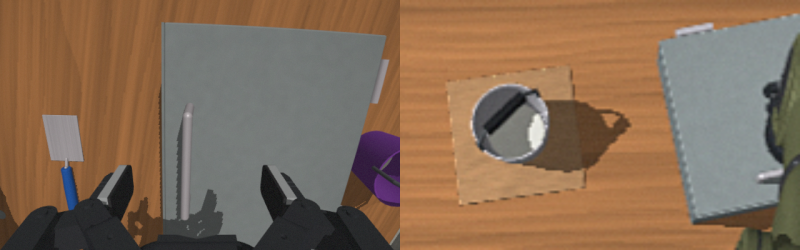

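The kettle stands on the middle of the card (right half, pot at (510,123)), upright. On the left, the handle bar at (186,165) is between the jaws. Aligning and descending.

```bash
python3 -m handwheel '-0.006 0 -0.02 0 2.8 -1.4 1;-0.005 0 -0.018 0 0 0 1;0 0 0 0 0 0 1;0 0 0 0 0 0 1'
python3 -c "
from h import *
go([464.5,-201.5,150],10)
"
```

```text
clock: 14.35
tool_pos: [467.7, -191.3, 237.1]
ee_rot: [0.706, -0.703, -0.066, 0.065]
contact_force: [0.8, 0.2, -1.0]
width: 85.4
 t 14.35 pos [ 467.7 -191.3  237.1] shift [-5.2 87.  -9.8] F [ 0.8  0.2 -1. ] w 85.4
turn [-0.2  0.7  0.1] shift in final axes [-4.9 87.1 -9.5]
```

```bash
python3 -m handwheel '-0.003 0.005 -0.008 0 0.7 0 1;0 0.015 0 0 0 0 1;0 0.015 0 0 0 0 1;0 0.015 0 0 0 0 1;0 0.01 0 0 0 0 1;0 0 0 0 0 0 1;0 0 0 0 0 0 1'
python3 -c "
from h import *
go([464.5,-201.5,150],10)
"
```

```text
clock: 15.05
tool_pos: [468.3, -194.4, 173.9]
ee_rot: [0.707, -0.702, -0.066, 0.064]
contact_force: [-0.3, -0.2, 0.0]
width: 85.4
 t 15.05 pos [ 468.3 -194.4  173.9] shift [-5.1 23.8 -6.5] F [-0.3 -0.2  0. ] w 85.4
turn [-0.4  0.5  0.2] shift in final axes [-5.  23.9 -6.4]
```

```bash
python3 -m handwheel '-0.005 0.005 -0.006 -0.3 0.5 0.2 1;0 0.01 0 0 0 0 1;0 0.006 0 0 0 0 1;0 0 0 0 0 0 1;0 0 0 0 0 0 1'
python3 -c "
from h import *
go([464.5,-201.5,150],10)
"
```

```text
clock: 15.55
tool_pos: [465.0, -202.3, 152.3]
ee_rot: [-0.704, 0.705, 0.062, -0.06]
contact_force: [0.9, 0.4, -0.0]
width: 85.8
 t 15.55 pos [ 465.  -202.3  152.3] shift [-0.3  2.3  0.8] F [ 0.9  0.4 -0. ] w 85.8
turn [ 0.  -0.1  0.1] shift in final axes [-0.3  2.3  0.8]
```

```bash
python3 -m handwheel '0 0.002 0 0 0 0 1;0 0 0 0 0 0 0;0 0 0 0 0 0 0;0 0 0 0 0 0 0;0 0 0 0 0 0 0;0 0 0 0 0 0 0;0 0 0 0 0 0 0;0 0 0 0 0 0 0'
python3 -c "
from h import *
go([464.5,-201.5,150],10)
"
```

```text
clock: 16.35
tool_pos: [465.3, -202.3, 151.0]
ee_rot: [-0.704, 0.705, 0.062, -0.06]
contact_force: [-0.5, -0.5, -1.0]
width: 7.8
 t 16.35 pos [ 465.3 -202.3  151. ] shift [-0.6  1.   0.9] F [-0.5 -0.5 -1. ] w 7.8
turn [ 0.1 -0.1  0.2] shift in final axes [-0.6  1.   0.9]
```

```bash
python3 -m handwheel '0.001 -0.004 0 0 0 0 0;0.0025 -0.009 0 0 0 0 0;0.003 -0.009 0 0 0 0 0;0.003 -0.009 0 0 0 0 0;0.004 -0.0085 0 0 0 0 0;0 0 0 0 0 0 0'
cat >> h.py <<'E'
def lid(target,yaw=0.177,g0=(465.3,-202.3,159.)):
    s=arm.get_state();R=Rq(s["ee_rot"]);g=s["tool_pos"]-8*R.as_matrix()[:,1]
    xc=np.array([np.cos(yaw),np.sin(yaw),0]);d=g-np.array(g0)
    b,u=210-d@xc,47+d[2];print("theta",round(np.degrees(np.arctan2(u,b))-12.6,2),"radius",round(np.hypot(b,u),1),"(215.2)")
    p=np.radians(12.6+target);G=np.array(g0)+xc*(210-215.2*np.cos(p))+[0,0,215.2*np.sin(p)-47]
    go(G+[0,0,-8],np.degrees(yaw)); print("joints",np.round(s["joints"],2))
E
python3 -c "
from h import *
lid(20)"
```

```text
clock: 16.95
tool_pos: [478.6, -199.8, 192.6]
ee_rot: [-0.704, 0.705, 0.061, -0.062]
contact_force: [1.8, -1.0, -6.0]
width: 7.7
theta 11.68 radius 215.6 (215.2)
 t 16.95 pos [ 478.6 -199.8  192.6] shift [ 15.2 -27.3  -0.1] F [ 1.8 -1.  -6. ] w 7.7
turn [ 0.  -0.2 -0. ] shift in final axes [ 15.2 -27.3  -0.1]
joints [ 0.28  0.62  0.04  1.94 -0.04  0.57  0.52]
```

```bash
python3 -m handwheel '0.004 -0.0085 0 0 0 0 0;0.0045 -0.008 0 0 0 0 0;0.005 -0.008 0 0 0 0 0;0.0055 -0.0075 0 0 0 0 0;0.0055 -0.0075 0 0 0 0 0;0.006 -0.007 0 0 0 0 0;0 0 0 0 0 0 0'
python3 -c "
from h import *
lid(40)"
```

```text
clock: 17.65
tool_pos: [508.5, -194.4, 242.9]
ee_rot: [-0.704, 0.705, 0.059, -0.063]
contact_force: [0.4, -0.9, -5.1]
width: 8.2
theta 27.32 radius 216.5 (215.2)
 t 17.65 pos [ 508.5 -194.4  242.9] shift [ 35.2 -32.2  -0.1] F [ 0.4 -0.9 -5.1] w 8.2
turn [-0.  -0.2 -0.3] shift in final axes [ 35.4 -32.   -0.2]
joints [ 0.25  0.58  0.05  1.81 -0.04  0.75  0.49]
```

```bash
python3 -m handwheel '0.006 -0.007 0 0 0 0 0;0.0065 -0.007 0 0 0 0 0;0.007 -0.0065 0 0 0 0 0;0.007 -0.0065 0 0 0 0 0;0.004 -0.003 0 0 0 0 0;0 0 0 0 0 0 0;0 0 0 0 0 0 0'
python3 -c "
from h import *
lid(45)"
```

```text
clock: 18.35
tool_pos: [539.5, -188.6, 274.9]
ee_rot: [0.705, -0.704, -0.058, 0.065]
contact_force: [-1.3, -1.3, -5.3]
width: 8.1
theta 39.2 radius 217.5 (215.2)
 t 18.35 pos [ 539.5 -188.6  274.9] shift [ 19.1 -11.   -0.3] F [-1.3 -1.3 -5.3] w 8.1
turn [-0.1 -0.2 -0.6] shift in final axes [ 19.3 -10.8  -0.4]
joints [ 0.22  0.58  0.06  1.69 -0.04  0.88  0.47]
```

```bash
python3 -m handwheel '0.006 -0.0045 0 0 0 -0.3 0;0.006 -0.004 0 0 0 -0.2 0;0.004 -0.002 0 0 0 0 0;0 0 0 0 0 0 0;0 0 0 0 0 0 0;0 0 0 0 0 0 0'
python3 - <<'E'
from h import *
lid(45)
im=np.hstack([cv2.resize(arm.grab_frame('scene')[130:290,180:410],(800,556))])
cv2.imwrite('pics/s4.png',im)
E
```

```text
clock: 18.95
tool_pos: [554.4, -185.9, 286.4]
ee_rot: [0.705, -0.704, -0.059, 0.062]
contact_force: [-2.4, -0.5, -1.3]
width: 7.6
theta 44.2 radius 218.0 (215.2)
 t 18.95 pos [ 554.4 -185.9  286.4] shift [ 4.1  0.7 -0.4] F [-2.4 -0.5 -1.3] w 7.6
turn [-0.1 -0.3 -0.3] shift in final axes [ 4.1  0.7 -0.4]
joints [ 0.21  0.58  0.06  1.64 -0.04  0.92  0.46]
```

View pics/s4.png

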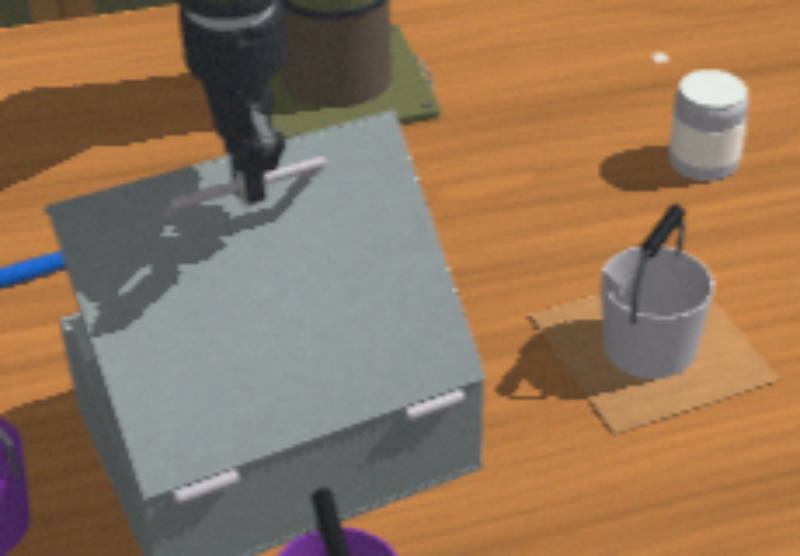

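The lid is open and held by its bar. The kettle is upright on the card at (655,310). Checking the angle from the lid's front corners (393,113) and (48,208), and the bar end (325,160).

Run:
```python
from h import *
from scipy.optimize import least_squares
k=800/230
px=lambda p:np.array([(p[0]+.5)/k-.5+180,(p[1]+.5)/k-.5+130])
obs=[((240,7,150),(393,113)),((240,7,-150),(48,208)),((0,7,150),(480,377)),((0,7,-150),(148,498)),((210,47,60),(325,160))]
def pts(p,th):
    yaw=p[2];xc=np.array([np.cos(yaw),np.sin(yaw),0]);yc=np.array([-xc[1],xc[0],0]);H=np.array([p[0],p[1],111.])
    out=[]
    for (f,u,y),_ in obs:
        c,s=np.cos(th),np.sin(th);out.append(H-xc*(f*c-u*s)+np.array([0,0,f*s+u*c])+yc*y)
    return out
fun=lambda p:np.concatenate([np.concatenate([proj("scene",X)-px(o[1]) for X,o in zip(pts(p,p[3]),obs)]),(p[:2]-[671,-165])/4,[(p[2]-.177)/.01]])
r=least_squares(fun,[671,-165,.177,.78]);print(r.x,np.degrees(r.x[3]),np.round(r.fun,1))
```

```text
[ 6.69730667e+02 -1.62756416e+02  1.81070907e-01  7.61503995e-01] 43.630965010143804 [ 0.7 -0.6 -0.1 -0.3  2.   0.  -1.3  0.4 -1.4  0.3 -0.3  0.6  0.4]
```

```bash
python3 -m handwheel '0.002 -0.001 0 0 0 0 0;0 0 0 0 0 0 0;0 0 0 0 0 0 0;0 0 0 0 0 0 0;0 0 0 0 0 0 0'
python3 -c "
from h import *
lid(45)"; python3 -m handwheel '0 0 0 0 0 0 0;0 0 0 0 0 0 0;0 0 0 0 0 0 0;0 0 0 0 0 0 0;0 0 0 0 0 0 0'
python3 -c "
from h import *
lid(45)
im=arm.grab_frame('scene');cv2.imwrite('pics/s5.png',cv2.resize(im[150:250,190:310],(720,600),interpolation=cv2.INTER_CUBIC))"
```

```text
clock: 19.5
tool_pos: [556.0, -185.6, 287.5]
ee_rot: [0.705, -0.704, -0.059, 0.063]
contact_force: [-3.4, -1.0, -1.2]
width: 7.7
theta 44.72 radius 218.0 (215.2)
 t 19.5 pos [ 556.  -185.6  287.5] shift [ 2.5  1.8 -0.4] F [-3.4 -1.  -1.2] w 7.7
turn [-0.2 -0.3 -0.3] shift in final axes [ 2.5  1.8 -0.4]
joints [ 0.21  0.58  0.06  1.63 -0.04  0.93  0.46]
clock: 20.0
tool_pos: [556.0, -185.6, 287.5]
ee_rot: [0.705, -0.704, -0.059, 0.063]
contact_force: [-2.6, 0.3, -1.8]
width: 7.2
theta 44.71 radius 218.0 (215.2)
 t 20.0 pos [ 556.  -185.6  287.5] shift [ 2.5  1.7 -0.5] F [-2.6  0.3 -1.8] w 7.2
turn [-0.2 -0.3 -0.3] shift in final axes [ 2.5  1.8 -0.5]
joints [ 0.21  0.58  0.06  1.63 -0.04  0.93  0.46]
```

View pics/s5.png

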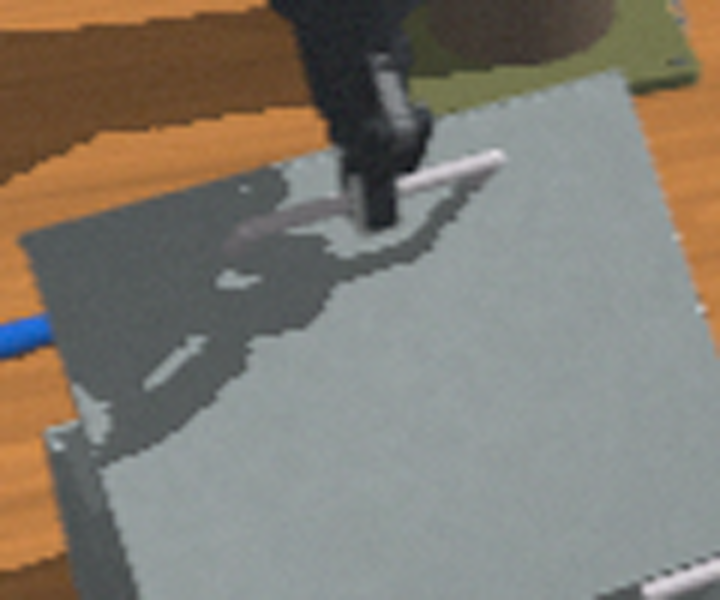

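Run:
```python
from h import *
from scipy.optimize import least_squares
px=lambda p:np.array([(p[0]+.5)/6-.5+190,(p[1]+.5)/6-.5+150])
obs=[((240,7,150),(620,70)),((240,7,-150),(22,238)),((210,47,60),(503,155)),((210,47,-60),(232,232))]
def pts(p,th):
    yaw=p[2];xc=np.array([np.cos(yaw),np.sin(yaw),0]);yc=np.array([-xc[1],xc[0],0]);H=np.array([p[0],p[1],111.]);c,s=np.cos(th),np.sin(th)
    return [H-xc*(f*c-u*s)+np.array([0,0,f*s+u*c])+yc*y for (f,u,y),_ in obs]
for H in ((671,-165),(669.5,-163)):
    fun=lambda p:np.concatenate([np.concatenate([proj("scene",X)-px(o[1]) for X,o in zip(pts(p,p[3]),obs)]),(p[:2]-H)/2,[(p[2]-.177)/.01]])
    r=least_squares(fun,[671,-165,.177,.78]);print(np.round(r.x,3),np.degrees(r.x[3]),np.round(r.fun,1))
```

```text
[ 6.70687e+02 -1.65248e+02  1.78000e-01  7.87000e-01] 45.09932218793006 [ 0.5  0.1 -0.5 -0.2 -1.9  0.9  2.1 -0.3 -0.2 -0.1  0.1]
[ 6.69684e+02 -1.63859e+02  1.80000e-01  7.71000e-01] 44.188613755605026 [ 0.3  0.1 -0.2 -0.2 -1.9  0.6  2.2 -0.6  0.1 -0.4  0.3]
```

The image fits give 44.2–45.1° and the arm gives 44.7°. The pose held steady through idle rows, so I'm handing in.

```bash
python3 -c "
from rig import arm
print(arm.job_done())"
```

```text
the job is handed in; nothing more can be done
None
```

The job is handed in at about 20 s on the robot's clock. The grey kettle is on the card, and the gripper is holding the chest lid open at about 45°.

- **Kettle:** I lifted it off the chest by its grip, lowered it onto the card in 1–1.5 mm steps and let go. It pressed the card with roughly 11 N at touchdown. The pictures taken afterwards show it upright near the middle of the card, with its whole foot on it.
- **Lid:** I swung it up by the bar handle and kept hold of it, with nothing else propping it. The pose did not move over the last half second of idle rows, and the wrist force was under 5 N.
- **Angle checks:** These disagree by a degree or so.
  - The arm's position gives 44.7°.
  - Camera fits give 44.2–45.1°, depending on where the hinge is assumed to be.
  - Handle height alone gives about 45.9°.
  - The radius from the arm's position came out at 218 mm instead of 215 mm, from a small hinge-position error or the bar shifting in the pads.
- **Bystanders:** I did not go near the tin, the tape or the scraper, and none showed any sign of having moved in the later pictures that included them. I did not measure their positions again at the end.

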